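Change three battery test cells round in their docks

TASK

The three T-shaped battery test cells were put back in the wrong docks: change them round so that each ends seated in the dock of its own cap's colour, parking one in the empty grey dock on the way and leaving that dock empty at the end. The cells are filled and charged, so keep them upright, set them right down in the docks rather than letting them drop, and never let one touch the bare metal tray. Leave the spanner and the jar where they are.

Things in the scene. Friction and masses are not known exactly. Their poses are not given: they have to be found in the camera images.
- cell_red_center (a point): steel T-shaped cell, red cap, 350 g, 112 long (y) x 32 x 74 mm high. Origin: middle, 37 above underside; z up. Run along y, ends alike: hex nuts (28 across flats, flat down, top 28 up) 19-45 from middle, rods beyond. Upright branch in the middle: hex nut 28 across flats (flats face +-x) 30-56 up, then cap 25 across. Grip the branch nut, closing along x; along y fingers meet the run's nuts
- cell_blue_center (a point): steel T-shaped cell, blue cap, 350 g, 112 long (y) x 32 x 74 mm high. Origin: middle, 37 above underside; z up. Run along y, ends alike: hex nuts (28 across flats, flat down, top 28 up) 19-45 from middle, rods beyond. Upright branch in the middle: hex nut 28 across flats (flats face +-x) 30-56 up, then cap 25 across. Grip the branch nut, closing along x; along y fingers meet the run's nuts
- cell_yellow_center (a point): steel T-shaped cell, yellow cap, 350 g, 112 long (y) x 32 x 74 mm high. Origin: middle, 37 above underside; z up. Run along y, ends alike: hex nuts (28 across flats, flat down, top 28 up) 19-45 from middle, rods beyond. Upright branch in the middle: hex nut 28 across flats (flats face +-x) 30-56 up, then cap 25 across. Grip the branch nut, closing along x; along y fingers meet the run's nuts
- dock_red: red dock: red plate 60 (x) x 140 (y) x 8 mm, screwed to the tray. Origin: centre of its underside; z up. Two nests 64 apart along y hold the nuts of a cell's run (run along y, either way round); floors 14 up, so a docked cell's centre is 51 above the origin; cheeks 29 high slope at 60 deg and centre a cell about 6 off in x
- dock_blue: blue dock: blue plate 60 (x) x 140 (y) x 8 mm, screwed to the tray. Origin: centre of its underside; z up. Two nests 64 apart along y hold the nuts of a cell's run (run along y, either way round); floors 14 up, so a docked cell's centre is 51 above the origin; cheeks 29 high slope at 60 deg and centre a cell about 6 off in x
- dock_yellow: yellow dock: yellow plate 60 (x) x 140 (y) x 8 mm, screwed to the tray. Origin: centre of its underside; z up. Two nests 64 apart along y hold the nuts of a cell's run (run along y, either way round); floors 14 up, so a docked cell's centre is 51 above the origin; cheeks 29 high slope at 60 deg and centre a cell about 6 off in x
- dock_spare: spare dock: light grey plate 60 (x) x 140 (y) x 8 mm, screwed to the tray. Origin: centre of its underside; z up. Two nests 64 apart along y hold the nuts of a cell's run (run along y, either way round); floors 14 up, so a docked cell's centre is 51 above the origin; cheeks 29 high slope at 60 deg and centre a cell about 6 off in x; empty at start and end
- tray: fixed black sheet-steel tray 440 (x) x 740 (y), floor 3 mm thick, lip 14 mm high, with a terminal strip 26 wide, 19 high along x down its middle (fixed to it); origin at the centre of its underside, on the bench. The docks, spanner and jar stand on its floor
- spanner: a steel spanner 170 long lying on the tray near its right-hand end (-y), a bystander; origin under its middle
- jar: a small jar 48 across, 60 high, white lid, standing on the tray near its left-hand end (+y), a bystander; origin at the centre of its underside
Mind the look-alikes: they are no part of the job. What is shaped like the part that bears cell_yellow_center but orange is not meant.

How it is judged:
On the way:
1. one of the cells stands seated and at rest in the grey spare dock (((horizontal distance between cell_red_center and dock_spare below 0.012 m and z of cell_red_center in the frame of dock_spare between 0.046 and 0.056 m and angle between the y axis of cell_red_center and the y axis of dock_spare, either way round below 0.15 rad and angle between cell_red_center's own z axis and vertical below 0.12 rad and linear speed of cell_red below 0.02 m/s and angular speed of cell_red below 0.15 rad/s) or (horizontal distance between cell_blue_center and dock_spare below 0.012 m and z of cell_blue_center in the frame of dock_spare between 0.046 and 0.056 m and angle between the y axis of cell_blue_center and the y axis of dock_spare, either way round below 0.15 rad and angle between cell_blue_center's own z axis and vertical below 0.12 rad and linear speed of cell_blue below 0.02 m/s and angular speed of cell_blue below 0.15 rad/s) or (horizontal distance between cell_yellow_center and dock_spare below 0.012 m and z of cell_yellow_center in the frame of dock_spare between 0.046 and 0.056 m and angle between the y axis of cell_yellow_center and the y axis of dock_spare, either way round below 0.15 rad and angle between cell_yellow_center's own z axis and vertical below 0.12 rad and linear speed of cell_yellow below 0.02 m/s and angular speed of cell_yellow below 0.15 rad/s))), for 0.2 s.
At the end, for the whole second after the job is handed in: Each cell rests released in the dock of its cap's colour: centre within 12 mm of the dock's seen from above and 46 to 56 mm above the dock's underside, run within 0.15 rad of the dock's y (either way round), upright within 0.12 rad; so the grey dock is empty (horizontal distance between cell_red_center and dock_red below 0.012 m and z of cell_red_center in the frame of dock_red between 0.046 and 0.056 m and angle between the y axis of cell_red_center and the y axis of dock_red, either way round below 0.15 rad and angle between each of cell_red_center, cell_blue_center, cell_yellow_center's own z axis and vertical below 0.12 rad and linear speed of each of cell_red, cell_blue, cell_yellow below 0.02 m/s and angular speed of each of cell_red, cell_blue, cell_yellow below 0.15 rad/s and horizontal distance between cell_blue_center and dock_blue below 0.012 m and z of cell_blue_center in the frame of dock_blue between 0.046 and 0.056 m and angle between the y axis of cell_blue_center and the y axis of dock_blue, either way round below 0.15 rad and horizontal distance between cell_yellow_center and dock_yellow below 0.012 m and z of cell_yellow_center in the frame of dock_yellow between 0.046 and 0.056 m and angle between the y axis of cell_yellow_center and the y axis of dock_yellow, either way round below 0.15 rad); the robot touches nothing.
It fails at once if a cell is tipped more than 0.5 rad from upright (angle between any of cell_red_center, cell_blue_center, cell_yellow_center's own z axis and vertical above 0.5 rad).
It fails at once if a cell touches the metal tray (contact force between any of cell_red, cell_blue, cell_yellow and tray above 0.3 N).
It fails at once if a cell is let fall (faster than 0.4 m/s with no finger on it, a drop of some 8 mm) ((linear speed of cell_red above 0.4 m/s and contact force between cell_red and the fingers below 0.1 N) or (linear speed of cell_blue above 0.4 m/s and contact force between cell_blue and the fingers below 0.1 N) or (linear speed of cell_yellow above 0.4 m/s and contact force between cell_yellow and the fingers below 0.1 N)).
It fails at once if the spanner or the jar is moved more than 20 mm (distance of any of spanner, jar from where it was at the start of the episode above 0.02 m).
It also fails if it takes over 93 s, if anything falls off the work surface, if the arm or the gripper's body presses on something with over 40 N, if the wrist force passes 120 N, or if a joint passes its speed limit or range.

ROBOT

A 7-joint arm with a two-finger parallel gripper is mounted at the origin on the work surface. World frame = base frame: x ahead of the robot, y to its left, z up, the work surface at z = 0. Lengths are in m, angles in rad, forces in N, time in s.
With the tool pointing down it reaches from about 0.4 to 0.85 m from the base axis. Payload 4.4 kg.
Tool frame: the origin (TCP) lies between the finger pads; the fingertips stand 22 mm ahead of it and the grasp point (between the pads) lies 3 mm ahead of it; z points along the fingers, y is the line along which they close (so a half turn about z gives the same grasp; the last joint's range is limited). The gripper opens to 94 mm and grips with 3 to 60 N. Pads are 16 mm wide; open, the fingers measure 119 mm over their backs; the gripper's body (75 mm by 177 mm) begins 78 mm behind the grasp point.
Start: joints at [1.111, 0.628, 0.038, 1.517, -0.027, 0.996, -0.02], TCP at [0.249, -0.6, 0.227] pointing down, gripper open.
Joint ranges: [-3.06, 3.06], [-0.37, 2.12], [-1.25, 1.32], [0.18, 2.47], [-1.1, 4.24], [0.23, 1.98], [-2.94, 2.94]. Speed limits (rad/s): [2.57, 2.57, 3.14, 3.14, 3.14, 3.14, 3.14].

INTERFACE

Orientations are given as a unit quaternion [w, x, y, z].
In Python, from cell import bot gives the robot as it stands.
- The arm moves only by the tool step_arm, never from a script. Its argument "deltas" is one flat list of numbers, 5 for each row, row after row: the shift along the tool's x, y, z in cm, then the turn about the tool's z in degrees, then the opening, from 0 (shut) to 1 (fully open). A call has 1 to 12 rows; each row is the pose to reach, as a shift and turn from the pose commanded when the call began, along the tool's axes at that moment; what a row does not reach only later rows make up. A row lasts 1/8 s, in which the tool goes at most 62.5 mm and 10.7 degrees, less where a joint would pass 70% of its speed; a pose out of reach is approached as far as the arm can. A call with a gripper value outside its range is refused whole. The fingers move at their own pace and stop on an object; the grip force is fixed at half the most. Time passes only in rows, so rows that repeat a pose let the fingers close. It gives the time, the measured TCP pose, the force, the opening and the grip force at its end, in the units of the state.
- bot.get_obs(): the state, without advancing time (a new reading comes with each control period).
- bot.camera(name): name is "scene" or "top" or "wrist"; returns the picture (400x640x3 uint8, blue, green, red); there is no depth.
- bot.get_calibration(name): a dict with "fx", "fy", "cx", "cy" (pixels), "eye" and "attitude" of the camera in the world. Camera axes: x right, y up, looking along -z (the intrinsics and any distortion apply to the point x, -y, -z); pixel columns grow to the right and rows downward; lengths in m; the calibration is good to about 2 mm. A picture is of the moment at which its call begins: read the wrist's pose just before it. get_calibration takes no time and is no camera call; for the wrist camera it gives the pose at the moment of the call.
- bot.sign_off(): hands the job in; it is judged then, once.
The state is a dict: "time": time; "joints": joint angles; "qvel": joint speeds; "tau": joint torques, N m; "ee_pos": TCP position; "tool_rot": TCP orientation; "wrist_force": force on the tool from outside, world axes, zero at the start; "torque": the same for the moment, N m; "opening": opening from 0.0 (shut) to 1.0 (fully open); "grip_force": force on a finger pad.
Only numpy, scipy, OpenCV 4.12 (cv2) and the standard library are available. Lean on these libraries where they do the work, as an engineer would, in place of code of your own. Each camera call takes 0.05 s, during which the arm holds its last target. There are 200 camera calls.

## Working session

There is one attempt and no reset: what is moved stays moved. The work goes in short steps, Python scripts to look and compute and a tool call to move; the robot and the scene stay as the last step left them, time stands still between calls to the robot, and variables do not carry over. Pictures are saved under pics/ and viewed, at most 14 in all, crops included, and the job is handed in when it is done.

Besides the shell and the picture viewer there is one more tool, called after ">>>" as a command line: name --argument value ..., lists and objects as JSON in quotes. step_arm: Moves the arm, as the interface text tells. Its arguments: {"type":"object","properties":{"deltas":{"type":"array"}},"required":["deltas"]}

```bash
ls; mkdir -p pics
python3 - <<'E'
from cell import bot
import cv2,numpy as np
o=bot.get_obs();print(o)
for n in("top","scene"):
    cv2.imwrite(f"pics/{n}0.png",bot.camera(n)); print(n,bot.get_calibration(n))
print(bot.get_calibration("wrist"))
E
```

```text
pics
{'time': 0.0, 'joints': array([ 1.11118363,  0.629339  ,  0.03844178,  1.51835296, -0.02699297,
        0.996286  , -0.02001929]), 'qvel': array([ 0.00018669,  0.00069974, -0.0003232 , -0.00038439, -0.00114384,
        0.00018051, -0.00022151]), 'tau': array([-7.69989074e-04, -5.49728537e+01,  1.14349935e+00, -1.86634505e+01,
       -5.21414413e-02,  2.36933964e-02,  1.50872374e-04]), 'ee_pos': array([ 0.24920057, -0.59966215,  0.22656351]), 'tool_rot': array([-9.12583041e-04,  9.80677539e-01,  1.95628969e-01, -1.97208871e-04]), 'wrist_force': array([0.74165839, 0.11696196, 0.13690998]), 'torque': array([ 0.0008584 ,  0.00412117, -0.02806118]), 'grip_force': 0.0, 'opening': 1.00033461182673}
top {'fx': 387.1267769983442, 'fy': 387.1267769983442, 'cx': 319.4009457921651, 'cy': 198.8816138280255, 'eye': array([0.44599902, 0.10304307, 1.02100088]), 'attitude': array([ 0.71605031,  0.03432274, -0.03405278, -0.69637225])}
scene {'fx': 401.16462355696234, 'fy': 401.16462355696234, 'cx': 321.5279178496163, 'cy': 206.1782954362054, 'eye': array([ 1.15533538, -0.31483143,  1.04049511]), 'attitude': array([0.84635658, 0.27461237, 0.14733211, 0.43192805])}
{'fx': 287.949001900712, 'fy': 287.949001900712, 'cx': 318.0245564520972, 'cy': 197.787828870287, 'eye': array([ 0.32506847, -0.56934457,  0.38418606]), 'attitude': array([ 0.82353183, -0.11772501,  0.07943742, -0.54920474])}
```

View pics/top0.png

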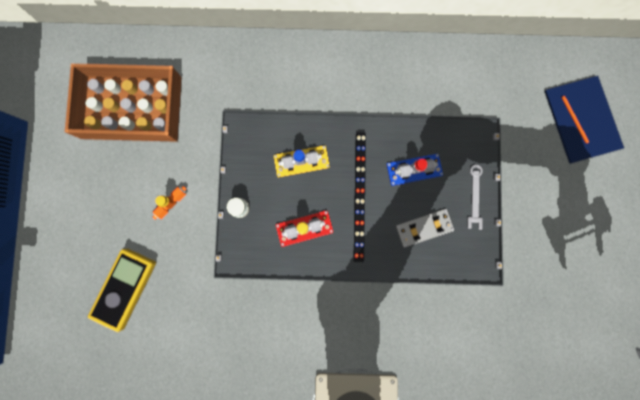

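View pics/scene0.png

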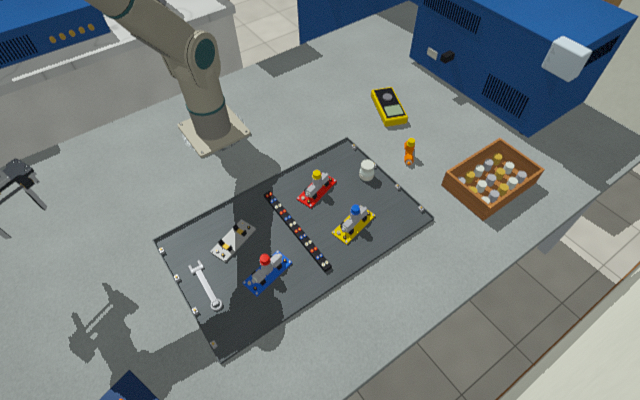

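The top view shows yellow dock with blue cell (302,160), blue dock with red cell (414,168), red dock with yellow cell (304,228), and empty grey dock (426,228). The orange look-alike is off the tray (170,202), the jar is at (237,207) and the spanner at (476,197). Next I measure these.

```bash
cat > h.py <<'E'
import cv2,numpy as np
from scipy.spatial.transform import Rotation as R
from cell import bot
def rays(cal,uv):
    uv=np.atleast_2d(uv).astype(float)
    d=np.c_[(uv[:,0]-cal['cx'])/cal['fx'],-(uv[:,1]-cal['cy'])/cal['fy'],-np.ones(len(uv))]
    q=cal['attitude']; return R.from_quat([q[1],q[2],q[3],q[0]]).apply(d)
def cast(cal,uv,z):
    d=rays(cal,uv); e=np.array(cal['eye']); return (e+d*((z-e[2])/d[:,2])[:,None])[:,:2]
def mask(img,c):
    h=cv2.cvtColor(img,cv2.COLOR_BGR2HSV); H,S,V=[h[...,i].astype(int) for i in range(3)]
    if c=='red': m=((H<8)|(H>172))&(S>140)&(V>60)
    if c=='yellow': m=(H>20)&(H<35)&(S>120)&(V>60)
    if c=='blue': m=(H>105)&(H<125)&(S>140)&(V>50)
    if c=='grey': m=(S<40)&(V>75)
    return m.astype(np.uint8)
def blobs(m,amin):
    n,l,s,c=cv2.connectedComponentsWithStats(m)
    return [(c[i],s[i],l==i) for i in range(1,n) if s[i,4]>=amin]
def rect(cal,sel,z=.011):
    v,u=np.nonzero(sel); p=cast(cal,np.c_[u,v],z).astype(np.float32)*1000
    (x,y),(w,h),a=cv2.minAreaRect(p)
    b=cv2.boxPoints(((x,y),(w,h),a)); e=[b[1]-b[0],b[2]-b[1]]; L=max(e,key=np.linalg.norm)
    ang=np.degrees(np.arctan2(L[1],L[0]))%180
    return np.round([x,y,min(w,h),max(w,h),ang-90],1)   # long axis angle from world y
def tool():
    o=bot.get_obs(); q=o['tool_rot']; return o,R.from_quat([q[1],q[2],q[3],q[0]])
E
python3 - <<'E'
from h import *
im=bot.camera("top"); cal=bot.get_calibration("top")
roi=np.zeros(im.shape[:2],np.uint8); roi[115:275,225:495]=1
for c in('red','yellow','blue','grey'):
    for ce,s,sel in blobs(mask(im,c)*roi,12 if c!='grey' else 150):
        print(c,np.round(ce),s[4],'rect@11',rect(cal,sel),'cap@85',np.round(cast(cal,ce,.085)*1000))
E
```

```text
red [360. 158.] 43 rect@11 [6.544e+02 3.000e-01 1.340e+01 2.130e+01 1.600e+00] cap@85 [[640.   8.]]
red [421. 164.] 117 rect@11 [ 642.9 -160.    29.1   29.8  -89.8] cap@85 [[ 629. -142.]]
red [360. 190.] 38 rect@11 [570.4  -1.2  10.6  21.1   1.6] cap@85 [[561.   7.]]
red [305. 228.] 642 rect@11 [466.8 142.7  61.9 140.9  17. ] cap@85 [[465. 137.]]
red [359. 222.] 42 rect@11 [ 4.851e+02 -1.000e-01  1.300e+01  2.090e+01  1.600e+00] cap@85 [[483.   8.]]
red [358. 255.] 36 rect@11 [ 3.998e+02 -3.000e-01  1.280e+01  2.330e+01  1.600e+00] cap@85 [[404.   8.]]
yellow [302. 163.] 644 rect@11 [643.9 156.   63.7 142.5  12.2] cap@85 [[625. 149.]]
yellow [302. 228.] 98 rect@11 [466.7 147.9  26.   26.    1.8] cap@85 [[466. 144.]]
yellow [437. 224.] 12 rect@11 [ 488.1 -203.3    5.2    8.    89.9] cap@85 [[ 485. -181.]]
blue [299. 155.] 98 rect@11 [658.  163.4  26.4  30.4 -43.7] cap@85 [[643. 159.]]
blue [412. 171.] 535 rect@11 [ 629.  -143.9   64.   141.    12. ] cap@85 [[ 611. -121.]]
grey [305. 187.] 20982 rect@11 [560.3  83.4 419.8 548.9   1.6] cap@85 [[566. 139.]]
grey [300. 160.] 304 rect@11 [646.5 159.9  35.8 110.5  11.2] cap@85 [[632. 156.]]
grey [457. 227.] 7712 rect@11 [ 506.7 -225.8  252.5  305.5   89.1] cap@85 [[ 477. -228.]]
grey [405. 170.] 194 rect@11 [ 627.3 -120.3   35.5   52.8   26. ] cap@85 [[ 613. -104.]]
```

```bash
cat >> h.py <<'E'
def go(x,y,z,ang):
    """delta (tool cm, deg) to TCP x,y,z (m) with tool y at world angle ang deg (mod 180)"""
    o,r=tool(); d=r.inv().apply(np.array([x,y,z])-o['ee_pos'])*100
    ty=r.apply([0,1,0]); a=np.degrees(np.arctan2(ty[1],ty[0]))
    t=-((ang-a+90)%180-90)
    print('t',round(o['time'],2),'at',np.round(o['ee_pos'],4),'y-ang',round(a,1),'tilt',np.round(r.apply([0,0,1]),3),'delta',np.round(d,2),'turn',round(t,1))
E
python3 - <<'E'
from h import *
im=bot.camera("top"); cal=bot.get_calibration("top")
h=cv2.cvtColor(im,cv2.COLOR_BGR2HSV)
print(h[205:250:5,395:460:6,2])
go(.629,-.142,.2,12)
E
```

```text
[[ 49  50  49  48  49  47  49  90  89  91  90]
 [ 49  50  49  48  49  47  52  72 154  90  91]
 [ 49  49  51  49  49  70 156 113 112 121  90]
 [ 49  50  54  88 102 109 182 156 189 178  93]
 [ 55 100 102  23 103 184 193 222 189 203  92]
 [ 50  70 103 124 106 193 193  68 101 190  97]
 [ 48 103 105  96 118 193 194 174 111  94  95]
 [ 47  83 112  90 161 143  94  93  92  92  93]
 [ 48  52  93  76  91  92  91  91  91  92  93]]
t 0.2 at [ 0.2493 -0.5999  0.2269] y-ang -67.4 tilt [-0.     0.001 -1.   ] delta [ 52.63 -27.71   2.72] turn -79.4
```

>>> step_arm --deltas '[13,-7,0.5,-20,1,26,-14,1.3,-40,1,40,-21,2,-60,1,52.6,-27.7,2.7,-79.4,1,52.6,-27.7,2.7,-79.4,1,52.6,-27.7,2.7,-79.4,1,52.6,-27.7,2.7,-79.4,1,52.6,-27.7,2.7,-79.4,1,52.6,-27.7,2.7,-79.4,1,52.6,-27.7,2.7,-79.4,1,52.6,-27.7,2.7,-79.4,1,52.6,-27.7,2.7,-79.4,1]'

```text
time: 1.7
ee_pos: [0.628, -0.1442, 0.2002]
tool_rot: [-0.0, 0.63, 0.777, -0.001]
wrist_force: [-0.5, -0.6, -0.5]
opening: 0.999
grip_force: 0.0
```

Run:
```python
from h import *
go(.629,-.142,.2,12)
im=bot.camera("wrist"); cv2.imwrite("pics/w1.png",im); cal=bot.get_calibration("wrist"); print(cal['eye'])
t=bot.camera("top"); cv2.imwrite("pics/t1.png",t)
for c,A in(('red',60),('blue',60),('grey',400)):
    for ce,s,sel in blobs(mask(im,c),A):
        print(c,np.round(ce),s,'rect@11',rect(cal,sel),'cap@90',np.round(cast(cal,ce,.090)*1000))
```

```text
t 1.7 at [ 0.628  -0.1442  0.2002] y-ang 11.9 tilt [-0.001 -0.001 -1.   ] delta [0.19 0.14 0.02] turn -0.1
[ 0.61085135 -0.06493647  0.35772028]
red [130.  12.] [124   6  11  12  75] rect@11 [394.5  -5.8   9.3  10.8  84.8] cap@90 [[444. -19.]]
red [213.  18.] [208  13  10  11  68] rect@11 [481.2   6.5   9.5   9.6   6.2] cap@90 [[511. -10.]]
red [212.  31.] [207  26  10  10  63] rect@11 [481.3  -5.6   8.6   9.9 -78.2] cap@90 [[511. -19.]]
red [293.  37.] [288  32  10  11  60] rect@11 [567.8   6.6   9.5   9.6  35.6] cap@90 [[578. -10.]]
red [321. 197.] [307 183  28  30 631] rect@11 [ 634.8 -164.1   33.9   37.7   36.9] cap@90 [[ 629. -141.]]
blue [158.   5.] [152   0  11  11  63] rect@11 [423.3   6.6   9.1  10.5 -78.2] cap@90 [[466. -10.]]
blue [157.  18.] [152  13  11  11  67] rect@11 [423.6  -5.7   9.6  10.5 -86.9] cap@90 [[467. -19.]]
blue [320. 174.] [ 294  125   51  111 2364] rect@11 [ 630.2 -146.3   59.6  139.4   12.7] cap@90 [[ 624. -119.]]
grey [324. 180.] [     0      0    640    394 199489] rect@11 [ 643.9 -215.8  534.9  952.6  -78.2] cap@90 [[ 628. -123.]]
grey [320. 162.] [ 305  138   30   53 1075] rect@11 [ 624.7 -123.5   35.    63.5   12.8] cap@90 [[ 621. -108.]]
grey [320. 219.] [307 203  28  30 523] rect@11 [ 640.1 -190.5   34.6   39.5   11.9] cap@90 [[ 633. -163.]]
```

View pics/w1.png

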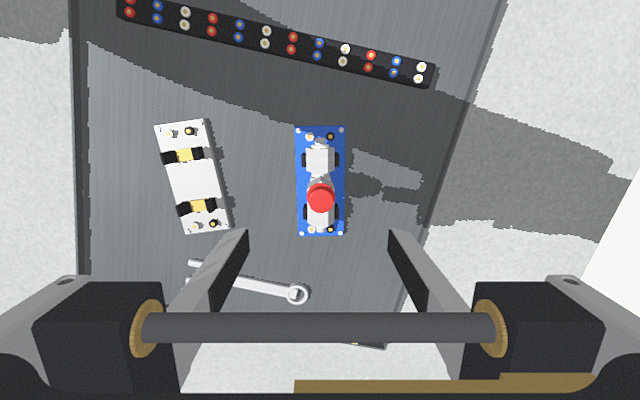

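Wrist view: the red cap is at (321,197), above the blue dock, and lies between the open fingers. The empty spare dock is around (192,176) and the spanner below it at (250,282). I'll measure the spare dock and the grasp.

Run:
```python
from h import *
im=cv2.imread("pics/w1.png"); cal=bot.get_calibration("wrist")
h=cv2.cvtColor(im,cv2.COLOR_BGR2HSV)
m=((h[...,2]>165)&(h[...,1]<60)).astype(np.uint8); r=np.zeros_like(m); r[110:245,140:245]=1
sel=(m*r)>0; print(sel.sum(),rect(cal,sel))
for ce,s,q in blobs(mask(im,'yellow')*r,40): print('nest pad',ce,s[4],np.round(cast(cal,ce,.017)*1000))
go(.629,-.142,.065,12.3)
```

```text
3989 [ 478.8 -180.7   65.6  157.    22.4]
t 1.8 at [ 0.6278 -0.1449  0.2004] y-ang 11.8 tilt [-0.001 -0.001 -1.   ] delta [ 0.28  0.19 13.54] turn -0.5
```

>>> step_arm --deltas '[0.3,0.2,4.5,-0.5,1,0.3,0.2,8,-0.5,1,0.3,0.2,10,-0.5,1,0.3,0.2,11.5,-0.5,1,0.3,0.2,12.5,-0.5,1,0.3,0.2,13.5,-0.5,1,0.3,0.2,13.5,-0.5,1,0.3,0.2,13.5,-0.5,1]'

```text
time: 2.8
ee_pos: [0.6307, -0.1393, 0.066]
tool_rot: [0.0, 0.626, 0.78, 0.0]
wrist_force: [-0.5, 0.1, -0.2]
opening: 1.002
grip_force: 0.0
```

Run:
```python
from h import *
go(.629,-.142,.065,12.3); print(bot.get_obs()['wrist_force'])
t=cv2.imread("pics/t1.png"); cal=bot.get_calibration("top")
im=bot.camera("wrist"); cv2.imwrite("pics/w2.png",im); c2=bot.get_calibration("wrist")
for n,I,c in(('top',t,cal),('wr',im,c2)):
    h=cv2.cvtColor(I,cv2.COLOR_BGR2HSV)
    m=((h[...,2]>150)&(h[...,1]<60)).astype(np.uint8)
    for ce,s,sel in blobs(m,100):
        p=rect(c,sel)
        if 30<p[2]<110 and 80<p[3]<190: print(n,np.round(ce),s,p)
```

```text
t 2.8 at [ 0.6307 -0.1393  0.066 ] y-ang 12.5 tilt [ 0.001 -0.    -1.   ] delta [-0.23 -0.22  0.1 ] turn 0.2
[-0.47437921  0.08636056 -0.21076892]
top [515. 102.] [503  65  18  67 323] [ 833.2 -409.5   34.9  183.5  -84.4]
top [475. 210.] [468 187  14  43 310] [ 532.1 -301.5   33.9  110.    89.3]
top [425. 229.] [397 210  57  37 917] [ 475.8 -171.6   59.6  139.5   19.9]
wr [609.  81.] [ 555    0   85  156 8650] [798.4  -4.   57.3 110.2  30. ]
wr [243. 375.] [ 189  358  107   35 1667] [ 594.6 -307.    32.3   99.2  -84.8]
```

View pics/w2.png

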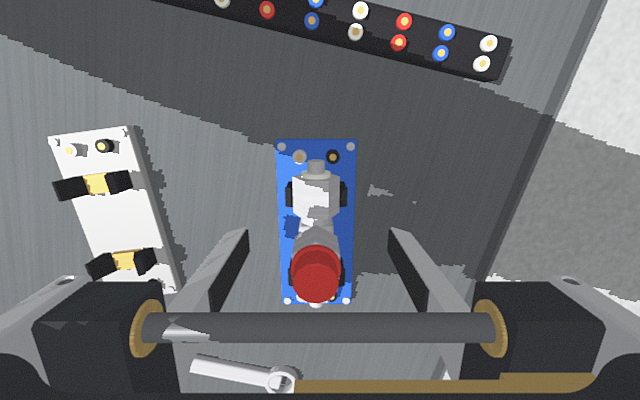

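Top view (from saved picture): spare dock at (476,-172) mm, 19.9°, size 59.6×139.5, as expected. The wrist picture shows the red cap at (316,275), between the fingers and clear of both. Now I close.

>>> step_arm --deltas '[-0.2,-0.2,0.1,0,1,-0.2,-0.2,0.1,0,1,-0.2,-0.2,0.1,0,0.6,-0.2,-0.2,0.1,0,0.3,-0.2,-0.2,0.1,0,0,-0.2,-0.2,0.1,0,0,-0.2,-0.2,0.1,0,0,-0.2,-0.2,0.1,0,0,-0.2,-0.2,0.1,0,0,-0.2,-0.2,0.1,0,0]'

```text
time: 4.1
ee_pos: [0.6289, -0.1416, 0.0645]
tool_rot: [0.0, 0.626, 0.78, 0.0]
wrist_force: [-0.2, 0.5, -0.5]
opening: 0.296
grip_force: 30.0
```

Run:
```python
from h import *
go(.629,-.142,.145,12.3)
```

```text
t 4.1 at [ 0.6289 -0.1416  0.0645] y-ang 12.5 tilt [ 0.  0. -1.] delta [-0.04  0.01 -8.05] turn 0.2
```

>>> step_arm --deltas '[0,0,-1,0,0,0,0,-3,0,0,0,0,-5,0,0,0,0,-7,0,0,0,-1.5,-7,0,0,0,-4,-7,-2,0,0.2,-7,-7,-4,0,0.3,-10,-7,-6,0,0.3,-13,-7,-7.4,0,0.3,-15,-7,-7.4,0,0.3,-15.6,-7,-7.4,0,0.3,-15.6,-7,-7.4,0]'

```text
time: 5.6
ee_pos: [0.4768, -0.1726, 0.1354]
tool_rot: [0.001, 0.575, 0.818, 0.0]
wrist_force: [1.1, -0.3, -3.5]
opening: 0.297
grip_force: 30.0
```

Run:
```python
from h import *
im=bot.camera("wrist"); cv2.imwrite("pics/w3.png",im); cal=bot.get_calibration("wrist")
go(.476,-.172,.0645,19.9)
for ce,s,sel in blobs(mask(im,'red'),300): print(ce,s[4],cast(cal,ce,.09+.07))
```

```text
t 5.65 at [ 0.4772 -0.1723  0.1352] y-ang 19.9 tilt [ 0.002 -0.    -1.   ] delta [ 0.08 -0.12  7.07] turn -0.0
[317.58590122 271.57703672] 2369 [[ 0.47562271 -0.17012834]]
```

View pics/w3.png

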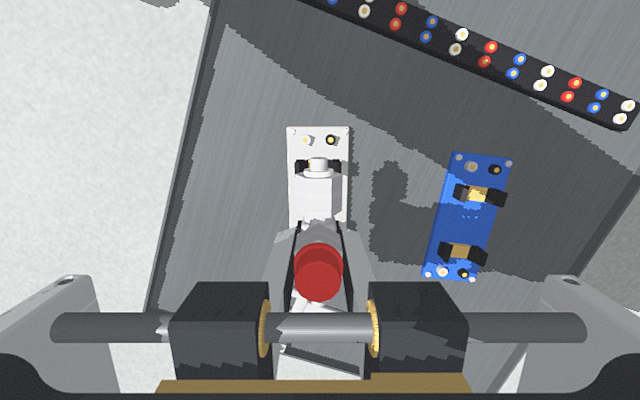

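The red cell hangs over the spare dock: the plate's far edge is centred at about (319,130), in line with the cell at (318,271). The blue dock is empty at (467,218). I lower it slowly.

>>> step_arm --deltas '[0.1,-0.1,1.5,0,0,0.1,-0.1,3,0,0,0.1,-0.1,4.2,0,0,0.1,-0.1,5,0,0,0.1,-0.1,5.6,0,0,0.1,-0.1,6.1,0,0,0.1,-0.1,6.5,0,0,0.1,-0.1,6.8,0,0,0.1,-0.1,7,0,0,0.1,-0.1,7.1,0,0,0.1,-0.1,7.1,0,0,0.1,-0.1,7.1,0,0]'

```text
time: 7.15
ee_pos: [0.4751, -0.1718, 0.0643]
tool_rot: [0.001, 0.574, 0.819, 0.0]
wrist_force: [-0.6, 1.2, 6.5]
opening: 0.294
grip_force: 30.0
```

Run:
```python
from h import *
go(.476,-.172,.0645,19.9)
im=cv2.imread("pics/w3.png")
t=bot.camera("top");cal=bot.get_calibration("top")
for ce,s,sel in blobs(mask(t,'blue'),300): print(ce,s[4],rect(cal,sel))
for ce,s,sel in blobs(mask(t,'red'),60): print(ce,s[4],cast(cal,ce,.09))
```

```text
t 7.15 at [ 0.4751 -0.1718  0.0643] y-ang 19.9 tilt [ 0.001 -0.    -1.   ] delta [-0.05  0.08 -0.02] turn -0.0
[584.44566713 118.92957359] 3635 [ 779.9 -595.7  146.5  202.2  -72.7]
[  9.51729765 212.9866188 ] 3064 [435.2 897.1  69.1 648.1 -83.9]
[414.06918919 169.23459459] 925 [ 629.9 -144.    61.5  141.4   12.7]
[305.09262166 227.93877551] 637 [[0.46537225 0.13701789]]
```

Upward force of 6.5 N at the seat height, so the cell is seated. I release it and rise straight up.

>>> step_arm --deltas '[0,0,0,0,0.35,0,0,0,0,0.6,0,0,0,0,1,0,0,0,0,1,0,0,0,0,1,0,0,-1,0,1,0,0,-4,0,1,0,0,-8,0,1,0,0,-12,0,1,0,0,-12,0,1]'

```text
time: 8.45
ee_pos: [0.4765, -0.1723, 0.1867]
tool_rot: [0.003, 0.575, 0.818, 0.001]
wrist_force: [0.2, -0.3, 0.3]
opening: 1.002
grip_force: 0.0
```

Run:
```python
from h import *
go(.643,.158,.185,12)
t=bot.camera("top");cal=bot.get_calibration("top")
for ce,s,sel in blobs(mask(t,'red'),60): print(ce,s[4],cast(cal,ce,.09))
```

```text
t 8.45 at [ 0.4765 -0.1723  0.1867] y-ang 19.8 tilt [ 0.006 -0.002 -1.   ] delta [25.42 26.87  0.21] turn 7.8
[305.02830189 227.97798742] 636 [[0.46527418 0.13716916]]
[432.66666667 227.09259259] 108 [[ 0.47591809 -0.16895488]]
```

>>> step_arm --deltas '[4,4,0.2,2,1,8,8.5,0.2,4,1,12,13,0.2,6,1,16,17,0.2,7.8,1,20,21,0.2,7.8,1,23.5,25,0.2,7.8,1,25.4,26.9,0.2,7.8,1,25.4,26.9,0.2,7.8,1,25.4,26.9,0.2,7.8,1,25.4,26.9,0.2,7.8,1]'

```text
time: 9.75
ee_pos: [0.6408, 0.1561, 0.1812]
tool_rot: [0.0, 0.63, 0.777, -0.001]
wrist_force: [0.1, 0.2, 0.4]
opening: 0.999
grip_force: 0.0
```

Run:
```python
from h import *
im=bot.camera("wrist"); cv2.imwrite("pics/w4.png",im); cal=bot.get_calibration("wrist")
for c in('blue','yellow'):
  for ce,s,sel in blobs(mask(im,c),300): print(c,ce,s[4],rect(cal,sel),'cap',cast(cal,ce,.09))
go(.643,.158,.065,12)
```

```text
blue [322.05809129 201.8340249 ] 723 [649.6 136.6  33.5  38.7  12. ] cap [[0.64323344 0.16147721]]
blue [268.92363397 369.82159315] 1519 [ 626.5 -124.2   59.9   91.5   12.8] cap [[ 0.62700454 -0.03853974]]
yellow [321.29701097 176.81271283] 2643 [644.8 155.6  60.  138.9  12.1] cap [[0.63769764 0.18392064]]
yellow [136.18813906 176.9406953 ] 489 [423.1 118.3  33.1  48.4 -61.7] cap [[0.47797108 0.14995164]]
t 9.8 at [0.6409 0.1565 0.1814] y-ang 11.9 tilt [-0.    -0.001 -1.   ] delta [ 0.12  0.24 11.64] turn -0.1
```

View pics/w4.png

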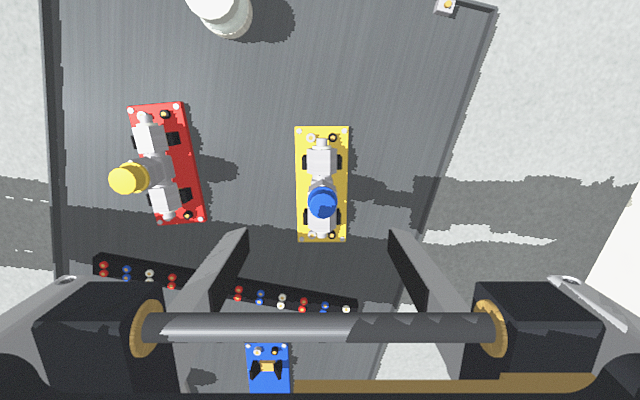

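The blue cap at (322,202) lies over the yellow dock (321,184), between the fingers. I lower and grasp.

>>> step_arm --deltas '[0.4,0.3,4,0,1,0.4,0.3,7,0,1,0.4,0.3,9,0,1,0.4,0.3,10.5,0,1,0.4,0.3,11.2,0,1,0.4,0.3,11.7,0,1,0.4,0.3,11.7,0,1,0.4,0.3,11.7,0,1]'

```text
time: 10.8
ee_pos: [0.6437, 0.1632, 0.0651]
tool_rot: [0.0, 0.629, 0.777, 0.0]
wrist_force: [-0.4, -0.2, 0.5]
opening: 0.999
grip_force: 0.0
```

Run:
```python
from h import *
go(.643,.160,.0645,12.1)
```

```text
t 10.8 at [0.6437 0.1632 0.0651] y-ang 12.1 tilt [ 0.001  0.    -1.   ] delta [-0.3  -0.14  0.06] turn -0.0
```

>>> step_arm --deltas '[-0.3,-0.1,0.1,0,1,-0.3,-0.1,0.1,0,0.6,-0.3,-0.1,0.1,0,0.3,-0.3,-0.1,0.1,0,0,-0.3,-0.1,0.1,0,0,-0.3,-0.1,0.1,0,0,-0.3,-0.1,0.1,0,0,-0.3,-0.1,0.1,0,0]'

```text
time: 11.8
ee_pos: [0.643, 0.1599, 0.0635]
tool_rot: [0.0, 0.629, 0.777, 0.0]
wrist_force: [-0.4, -0.2, -1.0]
opening: 0.296
grip_force: 30.0
```

Run:
```python
from h import *
go(.630,-.144,.145,12.5)
```

```text
t 11.8 at [0.643  0.1599 0.0635] y-ang 12.1 tilt [ 0.  0. -1.] delta [-29.45  -7.62  -8.15] turn -0.4
```

>>> step_arm --deltas '[0,0,-1,0,0,0,0,-3,0,0,0,0,-5,0,0,0,0,-7,0,0,-2,-0.5,-8,0,0,-5,-1.3,-8,0,0,-9,-2.3,-8,0,0,-13,-3.4,-8,0,0,-17,-4.4,-8,0,0,-21,-5.4,-8,0,0,-25,-6.4,-8,0,0,-27.5,-7.1,-8,-0.4,0]'

```text
time: 13.3
ee_pos: [0.6295, -0.1293, 0.1435]
tool_rot: [0.0, 0.628, 0.778, -0.001]
wrist_force: [-0.6, 0.6, -2.7]
opening: 0.297
grip_force: 30.0
```

>>> step_arm --deltas '[-1.5,-0.4,0,0,0,-1.9,-0.5,0,0,0,-1.9,-0.5,0,0,0,-1.9,-0.5,0,0,0]'

```text
time: 13.8
ee_pos: [0.6304, -0.1417, 0.1436]
tool_rot: [-0.0, 0.625, 0.78, 0.0]
wrist_force: [0.4, -0.3, -2.3]
opening: 0.297
grip_force: 30.0
```

Run:
```python
from h import *
im=bot.camera("wrist"); cv2.imwrite("pics/w5.png",im); cal=bot.get_calibration("wrist")
go(.630,-.144,.0635,12.5)
for ce,s,sel in blobs(mask(im,'blue'),300): print(ce,s,rect(cal,sel),cast(cal,ce,.09+.08))
```

```text
t 13.85 at [ 0.6304 -0.1419  0.1436] y-ang 12.6 tilt [ 0.     0.001 -1.   ] delta [-0.21 -0.09  8.01] turn 0.1
[316.47217538 163.19182125] [ 288  130   60  100 2372] [ 626.6 -128.9   59.7  104.7   12.6] [[ 0.61633714 -0.08403658]]
[317.55981659 272.26594414] [ 293  244   51   59 2399] [ 650.7 -233.5   56.6   74.5   12.6] [[ 0.62910699 -0.13894553]]
```

View pics/w5.png

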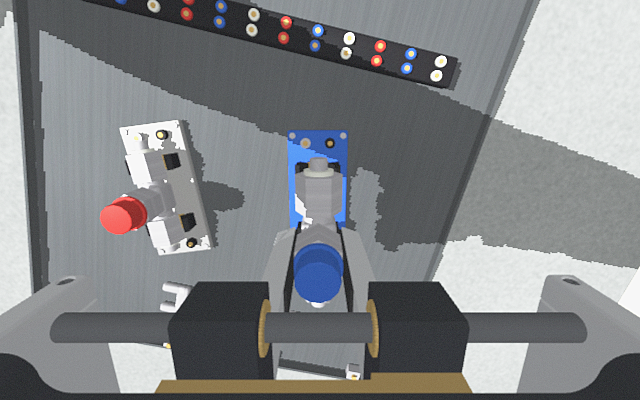

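The red cell sits upright in the spare dock (165,195). The blue cell at (318,270) is in line with the blue plate (317,135 at its far edge). I lower it.

>>> step_arm --deltas '[-0.2,-0.1,1.5,0,0,-0.2,-0.1,3,0,0,-0.2,-0.1,4.5,0,0,-0.2,-0.1,5.6,0,0,-0.2,-0.1,6.4,0,0,-0.2,-0.1,7,0,0,-0.2,-0.1,7.4,0,0,-0.2,-0.1,7.7,0,0,-0.2,-0.1,7.9,0,0,-0.2,-0.1,8,0,0,-0.2,-0.1,8,0,0,-0.2,-0.1,8,0,0]'

```text
time: 15.35
ee_pos: [0.6297, -0.1457, 0.0636]
tool_rot: [0.0, 0.626, 0.78, 0.0]
wrist_force: [-0.4, -0.1, -3.5]
opening: 0.296
grip_force: 30.0
```

Run:
```python
from h import *
go(.630,-.144,.0635,12.5)
```

```text
t 15.35 at [ 0.6297 -0.1457  0.0636] y-ang 12.5 tilt [ 0. -0. -1.] delta [0.16 0.06 0.01] turn -0.0
```

Wrist force is -3.5 N, so the cell still hangs just clear. I go down further in small steps.

>>> step_arm --deltas '[0.1,0,0.05,0,0,0.1,0,0.1,0,0,0.1,0,0.1,0,0,0.1,0,0.1,0,0]'

```text
time: 15.85
ee_pos: [0.6297, -0.1455, 0.0634]
tool_rot: [0.001, 0.626, 0.78, -0.0]
wrist_force: [-1.5, -3.1, 4.7]
opening: 0.295
grip_force: 30.0
```

Now +4.7 N upward, so the cell is seated. I release it.

>>> step_arm --deltas '[0,0,0,0,0.35,0,0,0,0,0.6,0,0,0,0,1,0,0,0,0,1,0,0,0,0,1,0,0,-1,0,1,0,0,-4,0,1,0,0,-8,0,1,0,0,-12,0,1,0,0,-12,0,1]'

```text
time: 17.1
ee_pos: [0.6319, -0.1448, 0.1868]
tool_rot: [0.003, 0.626, 0.78, 0.002]
wrist_force: [0.7, 0.6, 0.0]
opening: 0.998
grip_force: 0.0
```

Run:
```python
from h import *
go(.466,.144,.185,17)
im=bot.camera("wrist"); cal=bot.get_calibration("wrist")
for ce,s,sel in blobs(mask(im,'blue'),300): print('w',ce,s[4],cast(cal,ce,.09))
t=bot.camera("top");cal=bot.get_calibration("top")
for c in('blue','yellow'):
  for ce,s,sel in blobs(mask(t,c),80): print(c,ce,s[4],cast(cal,ce,.09),rect(cal,sel))
```

```text
t 17.1 at [ 0.6319 -0.1448  0.1868] y-ang 12.5 tilt [ 0.008 -0.001 -1.   ] delta [ 3.178e+01 -9.980e+00  2.000e-02] turn -4.5
w [315.80445917 179.0138596 ] 3319 [[ 0.62312151 -0.12105788]]
blue [598.46511628 114.16523868] 1634 [[ 0.765749   -0.57861951]] [ 790.7 -630.2   74.   202.   -72.7]
blue [  9.51855469 212.9202474 ] 3072 [[0.48160266 0.84895948]] [435.2 897.1  69.1 648.1 -83.9]
blue [411.67518797 169.82406015] 665 [[ 0.61364173 -0.11791828]] [ 628.9 -139.7   61.7  133.3   12.7]
yellow [300.96545769 160.80829016] 1158 [[0.62834772 0.1522068 ]] [644.2 156.1  64.2 142.5  12.3]
yellow [161.57798165 200.6146789 ] 109 [[0.52149343 0.48540833]] [526.9 516.9  26.3  31.6   1.6]
yellow [302.15306122 227.73469388] 98 [[0.46566404 0.14408149]] [466.7 147.9  26.   26.    1.8]
yellow [125.79847587 289.21676545] 1181 [[0.30931654 0.55572683]] [297.2 604.7  97.2 197.3  67.2]
```

>>> step_arm --deltas '[5,-1.5,0,-1,1,10,-3,0,-2,1,15,-4.5,0,-3,1,20,-6,0,-4,1,25,-8,0,-4.5,1,29.5,-9.3,0,-4.5,1,31.8,-10,0,-4.5,1,31.8,-10,0,-4.5,1,31.8,-10,0,-4.5,1,31.8,-10,0,-4.5,1]'

```text
time: 18.45
ee_pos: [0.4636, 0.1427, 0.1821]
tool_rot: [0.0, 0.596, 0.803, -0.0]
wrist_force: [-0.5, -0.3, 0.6]
opening: 0.999
grip_force: 0.0
```

Run:
```python
from h import *
im=bot.camera("wrist"); cv2.imwrite("pics/w6.png",im); cal=bot.get_calibration("wrist")
for c in('red','yellow'):
  for ce,s,sel in blobs(mask(im,c),300): print(c,ce,s[4],rect(cal,sel),'cap',cast(cal,ce,.09))
go(.466,.144,.0645,17)
```

```text
red [320.46387833 176.28821293] 2630 [466.6 142.1  60.2 139.   16.8] cap [[0.45718759 0.1701513 ]]
yellow [462.81001221 211.85079365] 4095 [643.  155.3  62.9 139.8  12.4] cap [[0.59183576 0.17617963]]
yellow [321.42344828 202.0937931 ] 725 [472.3 123.3  34.7  38.8  16.9] cap [[0.46500264 0.1475534 ]]
t 18.5 at [0.4636 0.1429 0.1822] y-ang 16.8 tilt [-0. -0. -1.] delta [ 0.04  0.27 11.77] turn -0.2
```

View pics/w6.png

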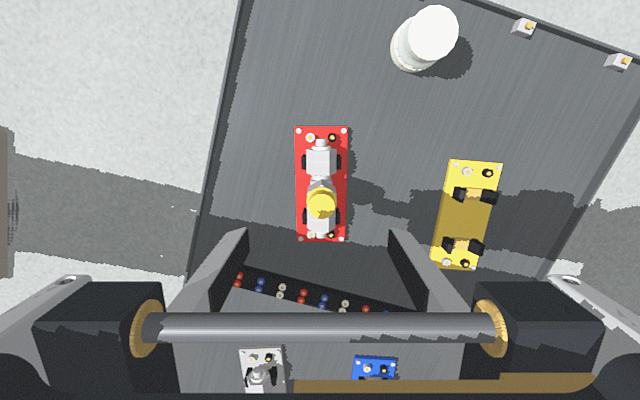

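The yellow cap at (321,202) lies over the red dock (320,184), the yellow dock (467,213) is empty, and the jar (425,40) is clear. I go down.

>>> step_arm --deltas '[0,0.2,4,-0.2,1,0,0.2,7,-0.2,1,0,0.2,9,-0.2,1,0,0.2,10.5,-0.2,1,0,0.2,11.2,-0.2,1,0,0.2,11.7,-0.2,1,0,0.2,11.7,-0.2,1,0,0.2,11.7,-0.2,1]'

```text
time: 19.5
ee_pos: [0.4654, 0.1449, 0.0659]
tool_rot: [0.0, 0.594, 0.805, 0.0]
wrist_force: [0.0, 0.1, 1.1]
opening: 1.003
grip_force: 0.0
```

Run:
```python
from h import *
go(.466,.145,.064,17)
```

```text
t 19.5 at [0.4654 0.1449 0.0659] y-ang 17.2 tilt [ 0.001  0.    -1.   ] delta [-0.01  0.06  0.19] turn 0.2
```

>>> step_arm --deltas '[0,0,0.2,0.2,1,0,0,0.2,0.2,0.6,0,0,0.2,0.2,0.3,0,0,0.2,0.2,0,0,0,0.2,0.2,0,0,0,0.2,0.2,0,0,0,0.2,0.2,0,0,0,0.2,0.2,0]'

```text
time: 20.5
ee_pos: [0.4652, 0.1449, 0.0635]
tool_rot: [0.0, 0.595, 0.804, 0.0]
wrist_force: [0.0, 0.1, -1.7]
opening: 0.293
grip_force: 30.0
```

Run:
```python
from h import *
go(.644,.155,.144,12.2)
```

```text
t 20.5 at [0.4652 0.1449 0.0635] y-ang 17.0 tilt [ 0.  0. -1.] delta [-4.25 17.4  -8.04] turn 4.8
```

>>> step_arm --deltas '[0,0,-1,0,0,0,0,-3,0,0,0,0,-5,0,0,0,0,-7,0,0,-0.4,1.5,-8,0,0,-1,4,-8,1,0,-1.8,7.5,-8,2,0,-2.7,11,-8,3,0,-3.5,14.2,-8,4,0,-4.1,16.5,-8,4.8,0,-4.2,17.4,-8,4.8,0,-4.2,17.4,-8,4.8,0]'

```text
time: 22.0
ee_pos: [0.643, 0.1555, 0.1433]
tool_rot: [-0.001, 0.628, 0.778, -0.0]
wrist_force: [-0.7, -0.2, -2.4]
opening: 0.294
grip_force: 30.0
```

Run:
```python
from h import *
im=bot.camera("wrist"); cv2.imwrite("pics/w7.png",im); cal=bot.get_calibration("wrist")
go(.644,.155,.0635,12.2)
for ce,s,sel in blobs(mask(im,'yellow'),300): print(ce,s,rect(cal,sel),cast(cal,ce,.09+.08))
t=bot.camera("top");cal=bot.get_calibration("top")
for ce,s,sel in blobs(mask(t,'red'),80): print('red',ce,s[4],cast(cal,ce,.09),rect(cal,sel))
```

```text
t 22.05 at [0.6425 0.1555 0.1433] y-ang 12.2 tilt [-0.002 -0.    -1.   ] delta [-0.08  0.15  7.98] turn 0.0
[321.25606796 161.47572816] [ 290  127   61  106 2472] [640.8 168.6  60.  110.9  12.3] [[0.63079768 0.21469938]]
[317.49076734 270.33401723] [ 293  241   51   60 2437] [661.2  66.8  56.5  75.4  13.6] [[0.64093719 0.15966647]]
red [301.62683438 228.92348008] 954 [[0.46278679 0.14525154]] [465.7 147.1  62.2 131.8  16.9]
```

View pics/w7.png

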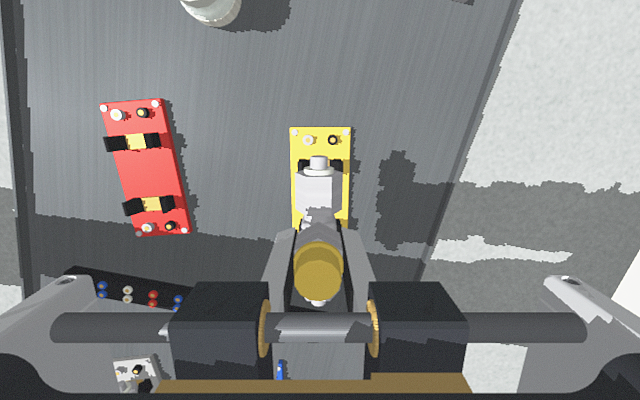

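The yellow cell at (318,270) is in line with the yellow plate (320,130 at its far edge), about 1–2 mm to the left. The red dock is empty at (147,167). I lower it.

>>> step_arm --deltas '[-0.1,0.1,1.5,0,0,-0.1,0.1,3,0,0,-0.1,0.1,4.5,0,0,-0.1,0.1,5.6,0,0,-0.1,0.1,6.4,0,0,-0.1,0.1,7,0,0,-0.1,0.1,7.4,0,0,-0.1,0.1,7.7,0,0,-0.1,0.1,7.9,0,0,-0.1,0.1,8,0,0,-0.1,0.1,8,0,0,-0.1,0.1,8,0,0]'

```text
time: 23.6
ee_pos: [0.645, 0.1546, 0.0636]
tool_rot: [0.0, 0.628, 0.778, 0.0]
wrist_force: [-0.3, -0.3, -3.0]
opening: 0.296
grip_force: 30.0
```

Run:
```python
from h import *
go(.644,.155,.0635,12.2)
im=bot.camera("wrist"); cal=bot.get_calibration("wrist")
for ce,s,sel in blobs(mask(im,'red'),300): print(ce,s,rect(cal,sel))
```

```text
t 23.6 at [0.645  0.1546 0.0636] y-ang 12.2 tilt [ 0.  0. -1.] delta [ 0.06 -0.09  0.01] turn -0.0
[100.47342357 208.34400792] [  12   90  138  185 6058] [469.1 142.6  63.9 139.2  16.7]
```

>>> step_arm --deltas '[0,-0.1,0.05,0,0,0,-0.1,0.1,0,0,0,-0.1,0.1,0,0,0,-0.1,0.1,0,0]'

```text
time: 24.15
ee_pos: [0.6449, 0.1547, 0.0636]
tool_rot: [0.001, 0.628, 0.778, 0.001]
wrist_force: [0.8, 0.0, 5.8]
opening: 0.296
grip_force: 30.0
```

It is seated (+5.8 N). I release it and rise.

>>> step_arm --deltas '[0,0,0,0,0.35,0,0,0,0,0.6,0,0,0,0,1,0,0,0,0,1,0,0,0,0,1,0,0,-1,0,1,0,0,-4,0,1,0,0,-8,0,1,0,0,-12,0,1,0,0,-12,0,1]'

```text
time: 25.4
ee_pos: [0.6463, 0.1554, 0.187]
tool_rot: [0.002, 0.628, 0.778, 0.003]
wrist_force: [-0.1, 0.5, 0.1]
opening: 1.002
grip_force: 0.0
```

Run:
```python
from h import *
go(.476,-.170,.185,19.9)
t=bot.camera("top");cal=bot.get_calibration("top")
for c in('red','yellow'):
  for ce,s,sel in blobs(mask(t,c),80): print(c,ce,s[4],cast(cal,ce,.09),rect(cal,sel))
```

```text
t 25.4 at [0.6463 0.1554 0.187 ] y-ang 12.2 tilt [ 0.008  0.002 -1.   ] delta [-28.23 -23.5   -0.  ] turn -7.7
red [301.18895966 228.83757962] 942 [[0.46296288 0.14630777]] [464.5 150.7  62.4 124.3  16.9]
yellow [279.03703704 164.12962963] 162 [[0.6186444  0.20536075]] [632.4 214.1  26.5  61.7 -87.9]
yellow [161.56074766 200.4953271 ] 107 [[0.52178122 0.48546934]] [528.2 516.9  23.7  31.6   1.6]
yellow [125.85508475 289.18644068] 1180 [[0.30939047 0.55559861]] [297.  604.7  97.2 197.6  67.2]
```

>>> step_arm --deltas '[-4.5,-3.7,0,-2,1,-9,-7.5,0,-4,1,-13.5,-11.2,0,-6,1,-18,-15,0,-7.7,1,-22.5,-18.7,0,-7.7,1,-26.5,-22,0,-7.7,1,-28.2,-23.5,0,-7.7,1,-28.2,-23.5,0,-7.7,1,-28.2,-23.5,0,-7.7,1,-28.2,-23.5,0,-7.7,1]'

```text
time: 26.7
ee_pos: [0.4744, -0.1691, 0.1824]
tool_rot: [-0.0, 0.573, 0.819, 0.0]
wrist_force: [-0.4, -0.9, -0.1]
opening: 0.998
grip_force: 0.0
```

Run:
```python
from h import *
im=bot.camera("wrist"); cv2.imwrite("pics/w8.png",im); cal=bot.get_calibration("wrist")
for ce,s,sel in blobs(mask(im,'red'),300): print(ce,s[4],'cap',cast(cal,ce,.09))
t=bot.camera("top");cal=bot.get_calibration("top")
for c in('red','yellow'):
  for ce,s,sel in blobs(mask(t,c),80): print(c,ce,s[4],cast(cal,ce,.09),rect(cal,sel))
go(.476,-.171,.0645,19.9)
```

```text
[318.04709141 207.86149584] 722 cap [[ 0.47445444 -0.17071982]]
red [304.09877705 227.90874882] 1063 [[0.4653777  0.13940303]] [467.  142.7  62.2 140.9  16.9]
red [432.51923077 227.23076923] 104 [[ 0.47557728 -0.16860095]] [ 478.7 -191.6   26.    28.8    1.6]
yellow [300.60367454 161.74934383] 762 [[0.6259962  0.15301327]] [645.1 156.5  66.2 142.1  12.3]
yellow [161.66972477 200.64220183] 109 [[0.52143298 0.48518254]] [526.9 516.9  26.3  31.6   1.6]
yellow [125.73355818 289.31703204] 1186 [[0.30908007 0.5558623 ]] [297.1 604.7  97.2 197.5  67.2]
t 26.8 at [ 0.4742 -0.1695  0.1824] y-ang 20.0 tilt [ 0.  0. -1.] delta [-0.21  0.12 11.79] turn 0.1
```

View pics/w8.png

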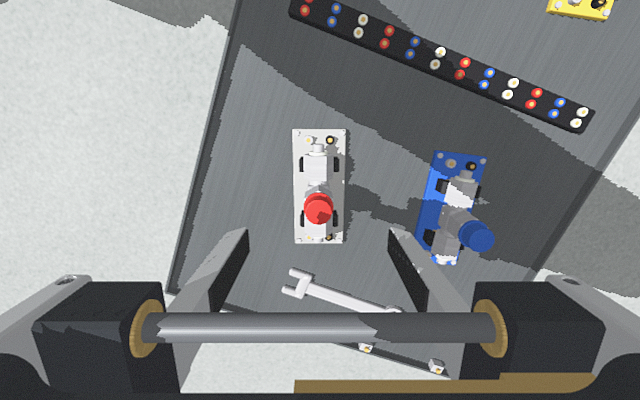

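The red cell at (318,208) is in the spare dock between the fingers. The blue cell stands seated in the blue dock (455,215), and the spanner (340,295) is unmoved. I go down.

>>> step_arm --deltas '[-0.2,0.1,4,0,1,-0.2,0.1,7,0,1,-0.2,0.1,9,0,1,-0.2,0.1,10.5,0,1,-0.2,0.1,11.3,0,1,-0.2,0.1,11.8,0,1,-0.2,0.1,11.8,0,1,-0.2,0.1,11.8,0,1]'

```text
time: 27.8
ee_pos: [0.4756, -0.1724, 0.065]
tool_rot: [0.0, 0.575, 0.818, 0.0]
wrist_force: [-0.2, -0.3, -0.6]
opening: 1.0
grip_force: 0.0
```

Run:
```python
from h import *
go(.4755,-.171,.064,19.9)
```

```text
t 27.8 at [ 0.4756 -0.1724  0.065 ] y-ang 19.9 tilt [ 0.001 -0.    -1.   ] delta [0.14 0.04 0.1 ] turn -0.0
```

>>> step_arm --deltas '[0.1,0,0.1,0,1,0.1,0,0.1,0,0.6,0.1,0,0.1,0,0.3,0.1,0,0.1,0,0,0.1,0,0.1,0,0,0.1,0,0.1,0,0,0.1,0,0.1,0,0,0.1,0,0.1,0,0]'

```text
time: 28.8
ee_pos: [0.475, -0.1714, 0.0635]
tool_rot: [0.0, 0.575, 0.818, 0.0]
wrist_force: [-0.0, -0.4, -2.0]
opening: 0.294
grip_force: 30.2
```

Run:
```python
from h import *
go(.467,.142,.144,16.9)
```

```text
t 28.8 at [ 0.475  -0.1714  0.0635] y-ang 19.9 tilt [ 0.  0. -1.] delta [29.74  9.89 -8.05] turn 3.0
```

>>> step_arm --deltas '[0,0,-1,0,0,0,0,-3,0,0,0,0,-5,0,0,0,0,-7,0,0,2,0.7,-8,0,0,5,1.7,-8,1,0,9,3,-8,2,0,13,4.3,-8,3,0,17,5.7,-8,3,0,21,7,-8,3,0,25,8.3,-8,3,0,28,9.3,-8,3,0]'

```text
time: 30.3
ee_pos: [0.4656, 0.127, 0.1435]
tool_rot: [-0.001, 0.594, 0.804, 0.0]
wrist_force: [0.5, 0.2, -4.1]
opening: 0.296
grip_force: 30.0
```

Run:
```python
from h import *
go(.467,.142,.144,16.9)
```

```text
t 30.3 at [0.4656 0.127  0.1435] y-ang 17.0 tilt [-0.001  0.001 -1.   ] delta [ 1.39  0.57 -0.05] turn 0.1
```

>>> step_arm --deltas '[1,0.3,0,0,0,1.7,0.5,0,0,0,1.7,0.5,0,0,0,1.7,0.5,0,0,0,1.7,0.5,0,0,0]'

```text
time: 30.92
ee_pos: [0.4672, 0.1402, 0.1435]
tool_rot: [0.0, 0.596, 0.803, -0.0]
wrist_force: [-0.7, -0.1, -3.9]
opening: 0.299
grip_force: 30.0
```

Run:
```python
from h import *
im=bot.camera("wrist"); cv2.imwrite("pics/w9.png",im); cal=bot.get_calibration("wrist")
go(.467,.142,.0635,16.9)
for ce,s,sel in blobs(mask(im,'red'),300): print(ce,s,rect(cal,sel),cast(cal,ce,.09+.08))
```

```text
t 30.98 at [0.4672 0.1405 0.1435] y-ang 16.8 tilt [-0. -0. -1.] delta [0.15 0.03 8.  ] turn -0.1
[318.86390768 157.49820931] [ 288  124   61  106 2513] [462.4 155.9  60.  110.3  16.8] [[0.44917163 0.19994033]]
[317.73581781 273.31511387] [ 293  245   51   59 2415] [494.4  49.1  56.4  74.7  16.8] [[0.46588363 0.14277535]]
```

View pics/w9.png

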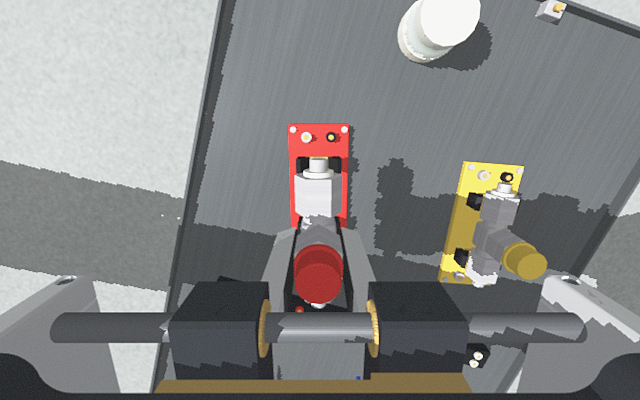

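The red cell at (318,273) is in line with the red plate (319,130), and the yellow cell is seated in the yellow dock (485,225). I lower it.

>>> step_arm --deltas '[0.1,0,1.5,0,0,0.1,0,3,0,0,0.1,0,4.5,0,0,0.1,0,5.6,0,0,0.1,0,6.4,0,0,0.1,0,7,0,0,0.1,0,7.4,0,0,0.1,0,7.7,0,0,0.1,0,7.9,0,0,0.1,0,8,0,0,0.1,0,8,0,0,0.1,0,8,0,0]'

```text
time: 32.48
ee_pos: [0.4669, 0.1423, 0.0636]
tool_rot: [0.0, 0.596, 0.803, 0.0]
wrist_force: [0.1, -0.2, -3.6]
opening: 0.296
grip_force: 30.0
```

Run:
```python
from h import *
go(.467,.142,.0635,16.9)
```

```text
t 32.48 at [0.4669 0.1423 0.0636] y-ang 16.9 tilt [ 0.  0. -1.] delta [-0.03  0.    0.01] turn -0.0
```

>>> step_arm --deltas '[0,0,0.05,0,0,0,0,0.1,0,0,0,0,0.1,0,0,0,0,0.1,0,0]'

```text
time: 32.98
ee_pos: [0.4669, 0.1423, 0.0634]
tool_rot: [0.0, 0.596, 0.803, 0.0]
wrist_force: [-3.6, -0.5, 8.7]
opening: 0.299
grip_force: 30.0
```

It is seated. I release it, rise and move clear of the view.

>>> step_arm --deltas '[0,0,0,0,0.35,0,0,0,0,0.6,0,0,0,0,1,0,0,0,0,1,0,0,0,0,1,0,0,-1,0,1,0,0,-4,0,1,0,0,-9,0,1,0,0,-14,0,1,-5,0,-14,0,1,-10,0,-14,0,1,-12,0,-14,0,1]'

```text
time: 34.48
ee_pos: [0.5021, 0.0239, 0.2032]
tool_rot: [0.001, 0.598, 0.802, -0.0]
wrist_force: [-0.7, 0.4, 0.2]
opening: 1.0
grip_force: 0.0
```

Run:
```python
from h import *
go(.467,.142,.2,16.9)
a=bot.camera("top"); b=bot.camera("scene")
cv2.imwrite("pics/f.png",np.vstack([cv2.resize(a[100:290,210:510],None,fx=1.7,fy=1.6),cv2.resize(b[120:370,140:450],(510,290))]))
```

```text
t 34.48 at [0.5021 0.0239 0.2032] y-ang 16.6 tilt [ 0.001 -0.001 -1.   ] delta [1.232e+01 1.000e-02 3.000e-01] turn -0.3
```

View pics/f.png

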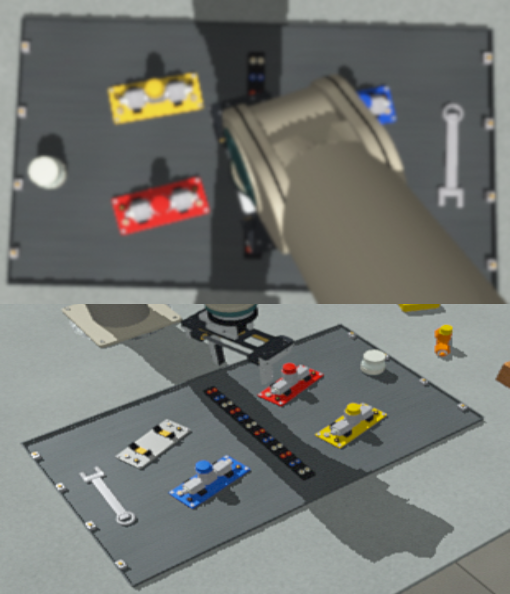

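All three cells are seated in docks of their own colour: red (290,380), yellow (352,425) and blue (208,480) in the lower half. The grey dock (153,440) is empty, the spanner and jar are in place, and the gripper is clear.

```bash
python3 -c "
from cell import bot
print(bot.sign_off())"
```

```text
the job is handed in; nothing more can be done
None
```

The red, blue and yellow cells each stand seated in their own colour's dock, and the grey dock is empty again after the red cell was parked there. The last pictures show the spanner and jar in place; the job was handed in at about 35 s with no verdict returned.

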